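# Set the extraction slide gate to its third notch

### The job

The slide gate of the bench fume extraction has been left partly open and its notches are not marked. Push its lever with the fingertips, without gripping it, gently back onto the shut stop (the end of the slot above the round duct), then push it open three clicks so that it stays in the third notch from shut; do not run past that notch, because too strong a draught strips the gas from the weld. Lift nothing and leave the can, the standing bolt and the spanner where they are.

Things in the scene. Friction and masses are not known exactly. Their poses are not given: they have to be found in the camera images.
- gate: bolted-down grey upright slide-gate frame, 230 mm long (its y -130 to +100), 22 thick, with a steel top plate 68 wide, upper face 155 mm above the bench. A slot runs along y in the plate, a 14 mm high rubber stop at each end. A round duct passes under the shut end. Origin: on the bench below the slot's middle, so the shut lever is at y = -42 mm; z up; +y runs along the slot from shut to open.
- hood (a point): centre of the bell-mouth hood's mouth (150 mm wide, top 160 mm above the bench), 106 mm to the frame's -x side and at y = -70 mm in the gate's frame, so nearer the shut end; on the frame's +x side the duct (79 mm) bends down into the bench. Axes as the gate's
- notch_strip (a point): middle of the strip of six steel ridges (5 mm high) on the top plate, just on the slot's -x side; the gaps between and beyond them are the seven notches, 14 mm apart along y. The lever's shoe hides some. Axes as the gate's
- lever: upright lever sliding in the slot: a dark steel shoe (6 to 24 mm above the top plate, 16 mm to each side along y, 26 mm to -x, 10 mm to +x) carrying a black upright round knob of 26 mm diameter, 30 to 81 mm above the top plate (185 to 236 above the bench), full width from 35 to 72 mm. Origin: on the knob's axis, level with the top plate's upper face; axes parallel to the gate's
- damper (a joint): lever position along the slot, m: 0 = on the shut stop, itself a notch; then 0.014, 0.028, 0.042 (third), 0.056, 0.070 and 0.084 (open stop). A spring roller clicks into each. About 9 N pushes the lever out of a notch; resistance falls to nothing half-way (7 mm), and just past there the lever jumps on by itself into the next notch. Starts in or near the first or second notch
- can: plain drinks can, 66 mm diameter, 115 mm high, standing on the bench behind the frame (its +x side); origin: centre of its underside
- bolt: large hexagon bolt standing on its head, shank 20 mm diameter, 98 mm high, on the bench on the frame's -x side next to the hood; origin: centre of its underside
- spanner: steel spanner, 200 mm long, lying on the bench left of the gate (+y); origin: middle of its underside
Mind the look-alikes: they are no part of the job. Several things look just like the bolt: the one meant starts farthest to the robot's left.

How it is judged:
On the way:
1. the lever has been pushed back onto the shut stop (value of joint damper below 0.003 m), for 0.2 s.
At the end, for the whole second after the job is handed in: The lever rests in the third notch from shut (42 mm from the shut stop, within 3 mm), after having been on the shut stop; can and bolt still stand, and can, bolt and spanner lie within 20 mm of where they were (value of joint damper between 0.039 and 0.045 m and velocity of joint damper between -0.005 and 0.005 m/s and distance of each of can, bolt, spanner from where it was at the start of the episode below 0.02 m and angle between each of can, bolt's own z axis and vertical below 0.1 rad); the robot touches nothing.
It fails at once if the lever was run past the third notch (more than 53 mm from shut) (value of joint damper above 0.053 m).
It fails at once if the lever was gripped or rammed (more than 35 N from the fingers) (contact force between the fingers and lever above 35 N).
It fails at once if the can, the bolt or the spanner was pushed away or lifted (distance of any of can, bolt, spanner from where it was at the start of the episode above 0.02 m).
It also fails if it takes over 50 s, if anything falls off the work surface, if the arm or the gripper's body presses on something with over 40 N, if the wrist force passes 120 N, or if a joint passes its speed limit or range.

### The arm

A 7-joint arm with a two-finger parallel gripper is mounted at the origin on the work surface. World frame = base frame: x ahead of the robot, y to its left, z up, the work surface at z = 0. Lengths are in m, angles in rad, forces in N, time in s.
With the tool pointing down it reaches from about 0.425 to 0.875 m from the base axis. Payload 4.7 kg.
Tool frame: the origin (TCP) lies midway between the tips of the shut fingers; the grasp point (between the pads) lies 19 mm behind it; z points along the fingers, y is the direction in which the jaws open and shut (so a half turn about z gives the same grasp; the last joint's range is limited). The gripper opens to 87 mm and grips with 3 to 60 N. Pads are 19 mm wide; open, the fingers measure 117 mm over their backs; the gripper's body (75 mm by 190 mm) begins 51 mm behind the grasp point.
Start: joints at [1.245, 0.321, -0.07, 1.45, 0.023, 1.371, -0.057], TCP at [0.217, -0.613, 0.223] pointing down, gripper open.
Joint ranges: [-2.86, 2.86], [-0.3, 2.09], [-1.38, 1.24], [0.06, 2.45], [-1.56, 4.7], [0.09, 2.05], [-2.69, 2.69]. Speed limits (rad/s): [2.57, 2.57, 3.14, 3.14, 3.14, 3.14, 3.14].

### API

Orientations are given as a rotation vector (axis times angle).
In Python, from bench import monitor, eyes, order gives the robot as it stands. The module is installed in compiled form; this text tells all that it offers.
- The arm moves only by the shell command python3 -m pendant 'ROWS' [FORCE]. ROWS is JSON, a list of rows, each a list of 3 entries, a list of its own where there are three numbers: the turn, a rotation vector about the tool's x, y, z in degrees, then the shift along the tool's x, y, z in m, then the gripper command: -1 is fully open, 1 is shut, values between are in proportion. In form: [[[rx, ry, rz], [tx, ty, tz], hand], ...]. A call has 1 to 8 rows; each row shifts and turns the commanded pose from where the row before left it, along the tool's axes as they then stand; what a row does not reach is not made up. A row lasts 1/8 s, in which the tool goes at most 62.5 mm and 10.7 degrees, less where a joint would pass 70% of its speed; a pose out of reach is approached as far as the arm can. A call is refused whole if a number of a shift passes 0.0625 or a number of a turn 10.7, either way. A call with a gripper value outside its range is refused whole. The fingers move at their own pace and stop on an object; FORCE is the grip in N (left out, the last holds). Time passes only in rows, so rows that do not move let the fingers close. It gives the time, the measured TCP pose, the force and the opening at its end, in the units of the state.
- monitor.get_state(): the state, without advancing time (a new reading comes with each control period).
- eyes.get_image(name): name is "scene" or "side" or "wrist"; returns a dict with "color" (420x560x3 uint8, red, green, blue), "range_z" (420x560 float32, m along the optical axis (not along the pixel's ray), 0 where there is no reading), "fx", "fy", "cx", "cy" (pixels), "k1" (the pictures are not rectified: a ray, as slopes to the right and down, at radius r is drawn at 1 + k1 r^2 times it, then the intrinsics apply), "world_to_cam" (4x4, takes a point from world to camera coordinates). Camera axes: x right, y up, looking along -z (the intrinsics and any distortion apply to the point x, -y, -z); pixel columns grow to the right and rows downward; lengths in m; the calibration is good to about 2 mm. A picture is of the moment at which its call begins.
- order.close_job(): hands the job in, once; it reports no verdict.
The state is a dict: "time": time; "joint_positions": joint angles; "qd": joint speeds; "joint_torque": joint torques, N m; "position": TCP position; "tool_rot": TCP orientation; "ft_force": force on the tool from outside, world axes, zero at the start; "torque": the same for the moment, N m; "grip_width": opening from 0.0 (shut) to 1.0 (fully open).
Only numpy, scipy, OpenCV 4.12 (cv2) and the standard library are available. Lean on these libraries where they do the work, as an engineer would, in place of code of your own. Each camera call takes 0.05 s, during which the arm holds its last target.

## Working session

There is one attempt and no reset: what is moved stays moved. The work goes in short steps, Python scripts to look and compute and a shell command to move; the robot and the scene stay as the last step left them, time stands still between calls to the robot, and variables do not carry over. Pictures are saved under pics/ and viewed, and the job is handed in when it is done.

```bash
mkdir -p pics; cat > h.py <<'E'
import numpy as np, cv2
from bench import monitor, eyes, order
def grab(n):
    d=eyes.get_image(n); np.savez(f'{n}.npz',**{k:np.array(v) for k,v in d.items()}); return d
def load(n): return dict(np.load(f'{n}.npz'))
def rays(d,u,v):
    K=np.array([[d['fx'],0,d['cx']],[0,d['fy'],d['cy']],[0,0,1]],float)
    p=np.array([[[u,v]]],float)
    q=cv2.undistortPoints(p,K,np.array([float(d['k1']),0,0,0]))[0,0]
    M=np.linalg.inv(np.array(d['world_to_cam']))
    return M[:3,3],M[:3,:3]@np.array([q[0],-q[1],-1.])
def onz(d,u,v,z):
    o,r=rays(d,u,v); return o+r*(z-o[2])/r[2]
def pt(d,u,v):
    o,r=rays(d,u,v); return o+r*float(d['range_z'][int(v),int(u)])
def proj(d,p):
    c=np.array(d['world_to_cam'])@np.append(p,1); x,y=c[0]/-c[2],-c[1]/-c[2]; s=1+d['k1']*(x*x+y*y)
    return np.array([d['fx']*x*s+d['cx'],d['fy']*y*s+d['cy']])
E
python3 - <<'E'
from h import *
for n in ['scene','side','wrist']:
    d=grab(n); cv2.imwrite(f'pics/{n}0.png',d['color'][:,:,::-1]); print(n,np.linalg.inv(d['world_to_cam'])[:3,3],d['fx'])
s=monitor.get_state(); print(s)
E
```

```text
scene [ 1.0427794  -0.31773437  0.77938272] 450.61178829441633
side [0.32378944 0.78367605 0.75048064] 493.39400537158383
wrist [ 0.29198372 -0.58508784  0.38287703] 309.86198153599463
{'time': 0.15, 'joint_positions': array([ 1.24508269,  0.32167078, -0.07010742,  1.45139058,  0.02258188,
        1.37080161, -0.05689313]), 'qd': array([-0.00168203, -0.00201034, -0.00193908, -0.00449778,  0.00232129,
       -0.00092497,  0.0013519 ]), 'joint_torque': array([ 4.57016961e-05, -4.91792035e+01, -4.04798705e-01, -3.12876999e+01,
       -6.39969343e-02,  4.04456723e-02,  8.45999512e-05]), 'position': array([ 0.21648851, -0.61244448,  0.22170331]), 'tool_rot': array([-3.09491273e+00, -5.31044143e-01,  4.88136581e-04]), 'ft_force': array([-0.09289062, -0.02929638, -0.7992653 ]), 'torque': array([-0.01875078, -0.01898933, -0.03129414]), 'grip_width': 0.9984945084734219}
```

View pics/scene0.png

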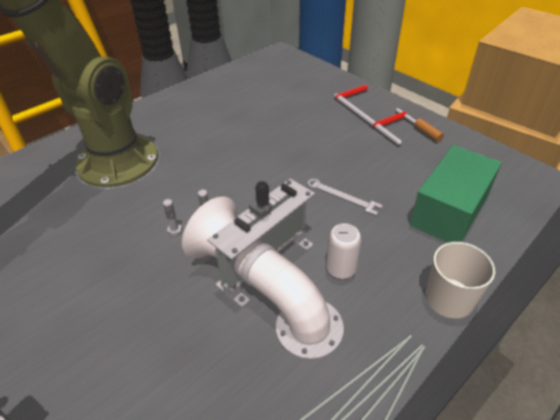

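View pics/side0.png

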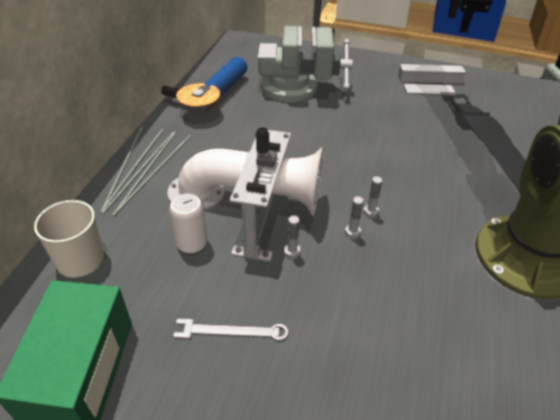

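View pics/wrist0.png

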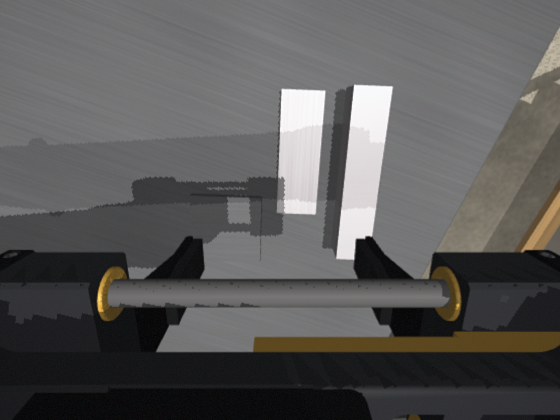

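The scene view shows the gate around (262,215) and its lever at (262,193). The can is at (343,250) and the spanner at (345,195). In the side view, three bolt-like things stand at (293,237), (356,217) and (375,197). The nearest to the side camera (greatest y), (293,237), should be the one meant. I'll enlarge and measure.

```bash
python3 - <<'E'
from h import *
d=load('side'); e=load('scene')
a=cv2.resize(d['color'][110:270,160:400,::-1],None,fx=3.3,fy=3.3,interpolation=cv2.INTER_CUBIC); cv2.imwrite('pics/c1.png',a)
b=cv2.resize(e['color'][160:320,160:400,::-1],None,fx=3.3,fy=3.3,interpolation=cv2.INTER_CUBIC); cv2.imwrite('pics/c2.png',b)
for n,u,v in [('boltA',293,220),('boltB',356,200),('boltC',375,181),('can',187,203),('spR',275,331),('spL',195,328),('knob',263,131),('knobmid',263,142)]: print(n,pt(d,u,v).round(4))
for n,u,v in [('knob',262,184),('knobmid',262,193),('can',345,231),('plate',230,240),('plate',305,190)]: print('scene',n,pt(e,u,v).round(4))
E
```

```text
boltA [0.4759 0.1394 0.0981]
boltB [0.3717 0.0486 0.0986]
boltC [ 0.3441 -0.0225  0.0977]
can [0.675  0.1742 0.117 ]
spR [0.454  0.3256 0.0073]
spL [0.5899 0.3617 0.0072]
knob [0.5576 0.0673 0.2349]
knobmid [0.5548 0.0763 0.217 ]
scene knob [0.5625 0.0649 0.2371]
scene knobmid [0.5676 0.0596 0.2217]
scene can [0.6768 0.1766 0.1185]
scene plate [ 0.5682 -0.0223  0.1562]
scene plate [0.5652 0.1745 0.1557]
```

View pics/c1.png

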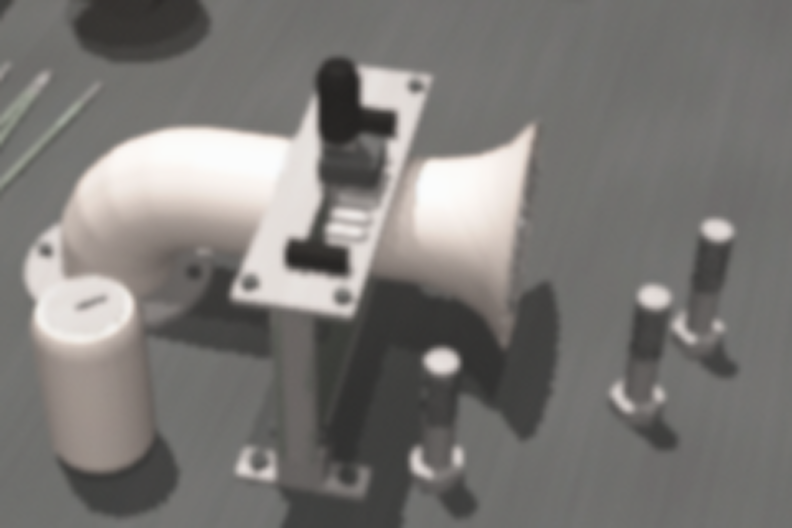

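View pics/c2.png

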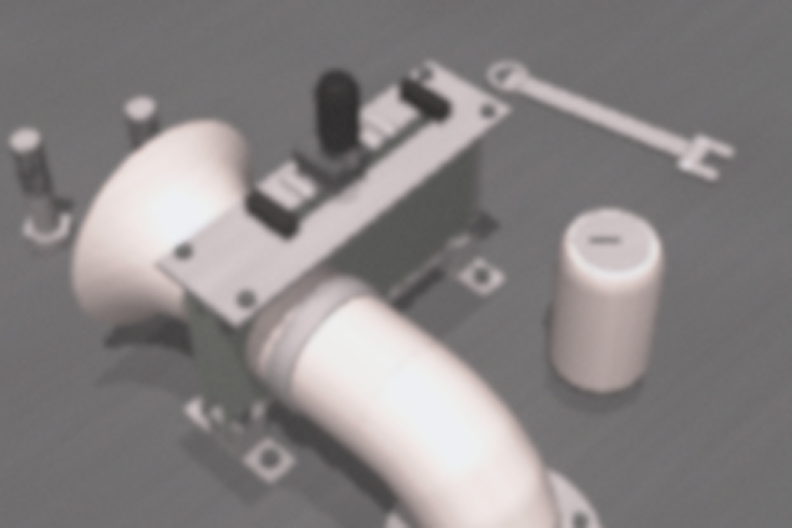

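Candidates for the bolt in the side view are (293,237), (356,217) and (375,197). The crop confirms that (293,237), at y≈0.14, is farthest left, so it is the one meant. Next I'll fit the plate and find the knob.

```bash
cat >> h.py <<'E'
def cloud(d,box):
    u0,u1,v0,v1=box; vv,uu=np.mgrid[v0:v1,u0:u1]
    K=np.array([[d['fx'],0,d['cx']],[0,d['fy'],d['cy']],[0,0,1]],float)
    q=cv2.undistortPoints(np.stack([uu.ravel(),vv.ravel()],1).astype(float)[:,None],K,np.array([float(d['k1']),0,0,0]))[:,0]
    r=d['range_z'][v0:v1,u0:u1].ravel(); M=np.linalg.inv(d['world_to_cam'])
    return (np.stack([q[:,0]*r,-q[:,1]*r,-r],1)@M[:3,:3].T+M[:3,3])[r>0]
E
python3 - <<'E'
from h import *
for n,box in [('side',(200,340,110,270)),('scene',(170,330,160,300))]:
    d=load(n); P=cloud(d,box)
    T=P[(P[:,2]>.150)&(P[:,2]<.162)]
    R=cv2.minAreaRect((T[:,:2]*1000).astype(np.float32)); print(n,len(T),R)
    bp=cv2.boxPoints(R); print(bp.round(0).tolist())
    k=P[(P[:,2]>.19)&(P[:,2]<.228)]; print('knob pts',k.mean(0).round(4),k.min(0).round(3),k.max(0).round(3), len(k))
E
# image corner rays
python3 - <<'E'
from h import *
d=load('side'); s=lambda u,v:(160+u/3.3,110+v/3.3)
C=[onz(d,*s(*p),.155)[:2] for p in [(432,74),(354,318),(232,297),(357,66)]]; print('side',np.round(C,4).tolist())
K=[onz(d,*s(*p),.216)[:2] for p in [(320,100),(360,100)]]; print(np.round(K,4).tolist())
d=load('scene'); s=lambda u,v:(160+u/3.3,160+v/3.3)
C=[onz(d,*s(*p),.155)[:2] for p in [(240,326),(157,263),(433,60),(512,107)]]; print('scene',np.round(C,4).tolist())
E
```

```text
side 1905 ((524.7407836914062, 60.476707458496094), (141.06312561035156, 234.6386260986328), 4.216723442077637)
[[446.0, 172.0], [463.0, -62.0], [604.0, -51.0], [586.0, 183.0]]
knob pts [0.557  0.0727 0.2097] [0.547 0.058 0.19 ] [0.571 0.079 0.228] 228
scene 2608 ((523.8428955078125, 61.97054672241211), (142.667724609375, 230.85614013671875), 5.338939189910889)
[[442.0, 170.0], [464.0, -60.0], [606.0, -46.0], [584.0, 184.0]]
knob pts [0.5669 0.0592 0.2098] [0.551 0.051 0.191] [0.573 0.076 0.228] 200
side [[0.5361, -0.0567], [0.5151, 0.1762], [0.5832, 0.1801], [0.5845, -0.0506]]
[[0.5675, 0.0732], [0.5461, 0.0664]]
scene [[0.6057, -0.0454], [0.5383, -0.0516], [0.5182, 0.18], [0.5841, 0.1849]]
```

```bash
cat >> h.py <<'E'
from scipy.optimize import least_squares
YAW=np.radians(5.15); XG=np.array([np.cos(YAW),np.sin(YAW)]); YG=np.array([-np.sin(YAW),np.cos(YAW)]); G0=np.array([.5602,.0819])
def gate(p): q=np.asarray(p)[:2]-G0; return np.array([q@XG,q@YG])
def world(x,y): return G0+x*XG+y*YG
def knob(ds):
    k=[]
    for d,box in ds:
        P=cloud(d,box); k.append(P[(P[:,2]>.193)&(P[:,2]<.226)])
    k=np.vstack(k)
    f=least_squares(lambda c:np.hypot(*(k[:,:2]-c).T)-.013,k[:,:2].mean(0)+[0,-0.0],loss='soft_l1',f_scale=.001)
    return f.x,np.abs(f.fun).mean()
E
python3 - <<'E'
from h import *
S=(load('side'),(200,340,110,270));E=(load('scene'),(170,330,160,300))
for n,l in [('side',[S]),('scene',[E]),('both',[S,E])]:
    c,r=knob(l); print(n,c.round(4),r.round(4),gate(c).round(4))
# silhouette mid rays at knob mid height
for n,(d,(u0,u1,v0,v1)) in [('side',S),('scene',E)]:
    g=d['color'].max(2); m=(g<50); 
    M=np.zeros_like(m); M[v0:v1,u0:u1]=m[v0:v1,u0:u1]
    for z in [.20,.205,.21,.215,.22]:
        u,v=proj(d,np.array([*knob([S,E])[0],z])); v=int(round(v)); 
        cols=[c for c in range(int(u)-11,int(u)+12) if M[v,c]]
        o=onz(d,np.mean(cols),v,z); print(n,z,round(u,1),v,cols[0],cols[-1],gate(o).round(4))
E
```

```text
side [0.5605 0.0634] 0.0008 [-0.0013 -0.0185]
scene [0.5587 0.0655] 0.0007 [-0.0029 -0.0162]
both [0.5594 0.0643] 0.0011 [-0.0024 -0.0175]
side 0.2 262.7 145 258 272 [-0.0064 -0.0196]
side 0.205 262.7 143 258 268 [-0.0029 -0.0183]
side 0.21 262.7 141 258 267 [-0.0021 -0.0175]
side 0.215 262.6 139 258 267 [-0.0023 -0.0169]
side 0.22 262.6 137 257 267 [-0.0015 -0.0161]
scene 0.2 261.5 198 265 265 [ 0.0022 -0.0128]
scene 0.205 261.4 196 266 266 [ 0.0037 -0.0113]
scene 0.21 261.3 194 262 266 [ 0.0009 -0.0136]
scene 0.215 261.1 192 265 266 [ 0.0031 -0.0116]
  return _methods._mean(a, axis=axis, dtype=dtype,
  ret = ret.dtype.type(ret / rcount)
Traceback (most recent call last):
IndexError: list index out of range
```

```bash
python3 - <<'E'
from h import *
a=np.array([.217,-.613]);b=np.array([.559,.064]);L=np.linalg.norm(b-a);t=(b-a)/L
for n in ['side','scene']:
    P=cloud(load(n),(0,560,0,420)); q=P[:,:2]-a; s=q@t; l=np.abs(q@np.array([-t[1],t[0]]))
    m=(l<.17)&(s>-.15)&(s<L+.15)
    for i in range(-1,9):
        k=m&(s>i*.1)&(s<i*.1+.1)
        if k.sum(): print(n,i,k.sum(),P[k,2].max().round(3))
E
python3 -m pendant '[[[0,0,7.2],[0,0,-0.055],-1],[[0,0,7.2],[0,0,-0.055],-1],[[0,0,0],[0,0,-0.03],-1],[[0,0,0],[0,0,0],-1]]'
```

```text
side -1 1989 0.273
side 0 2797 0.327
side 1 2228 0.005
side 2 2475 0.006
side 3 2882 0.007
side 4 3132 0.005
side 5 2486 0.115
side 6 3489 0.167
side 7 7542 0.237
side 8 7453 0.171
scene 1 68 0.003
scene 2 6112 0.005
scene 3 7202 0.006
scene 4 6845 0.005
scene 5 6714 0.109
scene 6 7334 0.17
scene 7 6499 0.238
scene 8 5157 0.172
time: 0.65
position: [0.2171, -0.6138, 0.3657]
tool_rot: [3.133, 0.139, 0.003]
ft_force: [0.0, 0.2, -0.7]
grip_width: 0.999
```

```bash
python3 -m pendant '[[[0,0,0],[0.031,-0.0495,0],-1],[[0,0,0],[0.031,-0.0495,0],-1],[[0,0,0],[0.031,-0.0495,0],-1],[[0,0,0],[0.031,-0.0495,0],-1],[[0,0,0],[0.031,-0.0495,0],-1],[[0,0,0],[0.031,-0.0495,0],-1],[[0,0,0],[0.031,-0.0495,0],-1],[[0,0,0],[0,0,0],-1]]'
python3 -m pendant '[[[0,0,0],[0.031,-0.0495,0],-1],[[0,0,0],[0.031,-0.0495,0],-1],[[0,0,0],[0.031,-0.0495,0],-1],[[0,0,0],[0.031,-0.0495,0],-1],[[0,0,0],[0.031,-0.0495,0],-1],[[0,0,0],[0,0,0],-1],[[0,0,0],[0,0,0],-1]]'
python3 - <<'E'
from h import *
s=monitor.get_state();print(s['position'],s['tool_rot'],gate(s['position']))
for n in ['wrist','side']:
    d=grab(n); cv2.imwrite(f'pics/{n}1.png',d['color'][:,:,::-1])
E
```

```text
time: 1.65
position: [0.4042, -0.2431, 0.3615]
tool_rot: [-3.136, -0.155, 0.001]
ft_force: [-0.3, 0.2, 0.8]
grip_width: 0.998
time: 2.52
position: [0.5343, 0.0101, 0.3612]
tool_rot: [3.138, 0.137, -0.004]
ft_force: [0.3, -0.4, 0.2]
grip_width: 0.998
[0.53433145 0.01014291 0.36119315] [ 3.13803057  0.1371344  -0.00380491] [-0.03220529 -0.06914536]
```

View pics/wrist1.png

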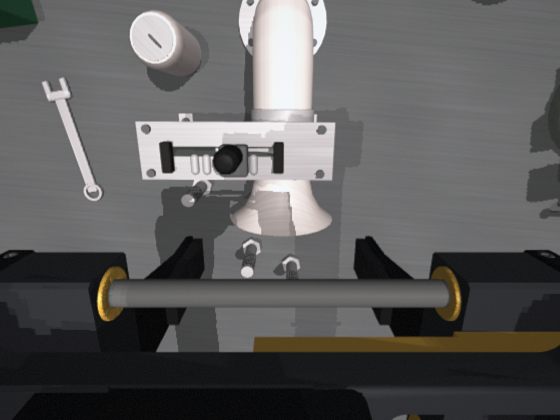

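View pics/side1.png

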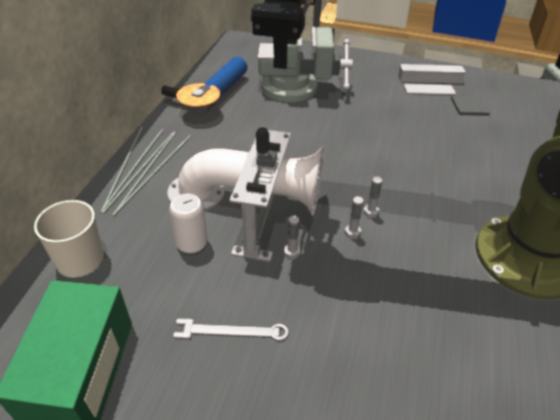

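The wrist view shows the gate square on. The knob is at (228,159), the open stop at (166,158) and the shut stop at (278,157). Next I'll measure the stops and the lever from here.

```bash
python3 - <<'E'
from h import *
d=load('wrist'); c=cv2.resize(d['color'][110:220,130:340,::-1],None,fx=3.8,fy=3.8,interpolation=cv2.INTER_CUBIC); cv2.imwrite('pics/w1c.png',c)
P=cloud(d,(130,340,110,200))
G=np.stack([(P[:,:2]-G0)@XG,(P[:,:2]-G0)@YG,P[:,2]],1)
t=G[(G[:,2]>.150)&(G[:,2]<.159)]; print('plate',t.min(0).round(4),t.max(0).round(4))
st=G[(G[:,2]>.165)&(G[:,2]<.173)&(np.abs(G[:,0])<.03)]; h=np.histogram(st[:,1],bins=np.arange(-.09,.09,.004)); print([(round(b,3),n) for n,b in zip(*h) if n])
kt=G[G[:,2]>.229]; print('knobtop',kt.mean(0).round(4),kt.min(0).round(4),kt.max(0).round(4))
sh=G[(G[:,2]>.175)&(G[:,2]<.182)]; print('shoe',sh.min(0).round(4),sh.max(0).round(4))
E
```

```text
plate [-0.0367 -0.1328  0.15  ] [0.0326 0.0979 0.159 ]
[(np.float64(-0.074), np.int64(106)), (np.float64(-0.07), np.int64(93)), (np.float64(-0.066), np.int64(108)), (np.float64(-0.062), np.int64(13)), (np.float64(-0.034), np.int64(22)), (np.float64(-0.03), np.int64(1)), (np.float64(-0.022), np.int64(1)), (np.float64(-0.018), np.int64(3)), (np.float64(-0.014), np.int64(1)), (np.float64(-0.01), np.int64(2)), (np.float64(-0.006), np.int64(3)), (np.float64(0.054), np.int64(67)), (np.float64(0.058), np.int64(113)), (np.float64(0.062), np.int64(107)), (np.float64(0.066), np.int64(46))]
knobtop [-0.001  -0.0174  0.2333] [-0.013  -0.0281  0.229 ] [ 0.0093 -0.0052  0.2362]
shoe [-0.0263 -0.0326  0.1752] [ 0.009  -0.0011  0.1807]
```

View pics/w1c.png

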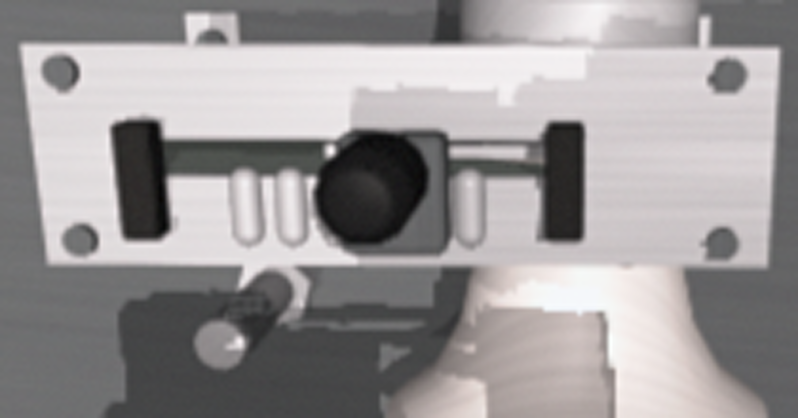

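```bash
sed -i 's/^def gate/G0=G0-.0022*YG\ndef gate/' h.py
python3 -m pendant '[[[0,0,0],[0.031,-0.052,0],-1],[[0,0,0],[0,0,0],-1],[[0,0,0],[0,0,0.04],-1],[[0,0,0],[0,0,0.02],-1],[[0,0,0],[0,0,0],-1],[[0,0,0],[0,0,0],-1]]'
python3 - <<'E'
from h import *
s=monitor.get_state();print(s['position'],s['tool_rot'],gate(s['position']),s['ft_force'])
d=grab('wrist'); cv2.imwrite('pics/wrist2.png',d['color'][:,:,::-1])
E
```

```text
time: 3.38
position: [0.5613, 0.0652, 0.3036]
tool_rot: [3.138, 0.136, 0.002]
ft_force: [-0.2, -0.2, -0.4]
grip_width: 1.002
[0.56132795 0.06515314 0.30362111] [3.13804540e+00 1.36347756e-01 2.21093174e-03] [-0.00037986 -0.01458051] [-0.17323944 -0.2386113  -0.36817376]
```

View pics/wrist2.png

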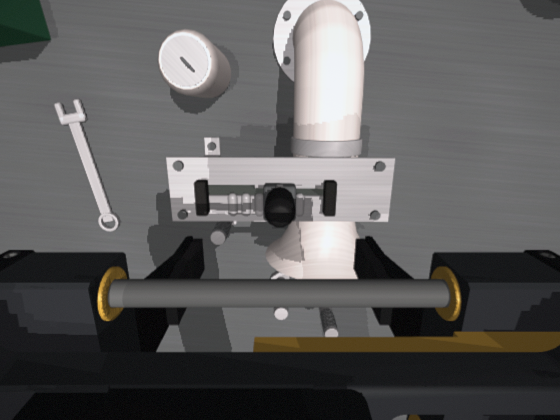

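The knob at (280,205) is centred between the open fingers, so I'll go down around it.

```bash

python3 -m pendant '[[[0,0,0],[0,0,0.03],-1],[[0,0,0],[0,0,0.03],-1],[[0,0,0],[0,0,0.03],-1],[[0,0,0],[0,0,0.015],-1],[[0,0,0],[0,0,0],-1],[[0,0,0],[0,0,0],-1]]'
python3 - <<'E'
from h import *
s=monitor.get_state();print(s['position'],s['tool_rot'],gate(s['position']),s['ft_force'])
d=grab('wrist'); cv2.imwrite('pics/wrist3.png',d['color'][:,:,::-1])
d=grab('side'); cv2.imwrite('pics/side3.png',cv2.resize(d['color'][60:220,160:400,::-1],None,fx=3.3,fy=3.3,interpolation=cv2.INTER_CUBIC))
E
```

```text
time: 4.18
position: [0.5619, 0.0664, 0.199]
tool_rot: [3.139, 0.139, 0.004]
ft_force: [1.3, 0.0, -0.9]
grip_width: 1.001
[0.56191487 0.06644578 0.19904343] [3.13851445 0.13895952 0.00370127] [ 0.00032072 -0.01334577] [ 1.27682964  0.030396   -0.89184533]
```

View pics/wrist3.png

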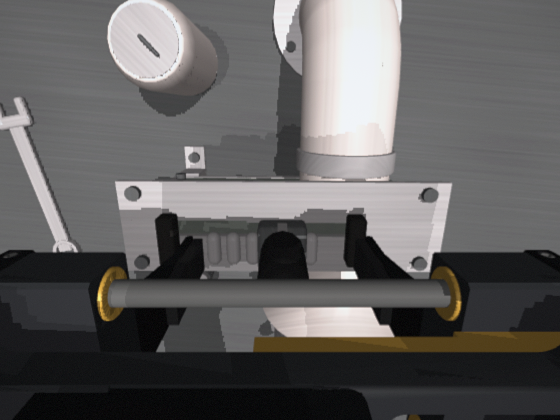

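View pics/side3.png

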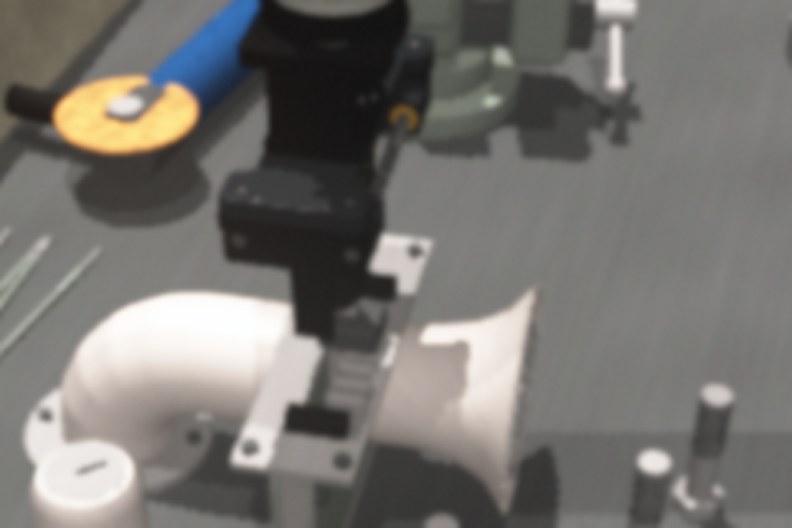

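```bash

python3 -m pendant '[[[0,0,0],[0,0.012,0],-1],[[0,0,0],[0,0.012,0],-1],[[0,0,0],[0,0.003,0],-1],[[0,0,0],[0,0,0],-1]]'
python3 -m pendant '[[[0,0,0],[0,0.002,0],-1],[[0,0,0],[0,0,0],-1]]'
python3 -m pendant '[[[0,0,0],[0,0.002,0],-1],[[0,0,0],[0,0,0],-1]]'
python3 -m pendant '[[[0,0,0],[0,0.002,0],-1],[[0,0,0],[0,0,0],-1]]'
python3 -m pendant '[[[0,0,0],[0,0.002,0],-1],[[0,0,0],[0,0,0],-1]]'
```

```text
time: 4.78
position: [0.5634, 0.0388, 0.1975]
tool_rot: [-3.139, -0.137, 0.0]
ft_force: [-0.1, -0.1, -0.7]
grip_width: 1.002
time: 5.03
position: [0.5635, 0.0375, 0.1975]
tool_rot: [3.138, 0.139, -0.0]
ft_force: [-0.1, 0.3, 1.4]
grip_width: 0.999
time: 5.28
position: [0.5637, 0.0352, 0.1975]
tool_rot: [3.138, 0.139, -0.0]
ft_force: [-0.5, -0.2, -0.8]
grip_width: 0.996
time: 5.52
position: [0.5638, 0.0338, 0.1975]
tool_rot: [-3.138, -0.139, 0.0]
ft_force: [-0.2, 1.2, 0.2]
grip_width: 1.006
time: 5.78
position: [0.5639, 0.0336, 0.1975]
tool_rot: [-3.136, -0.142, -0.0]
ft_force: [0.1, 5.0, -0.7]
grip_width: 1.0
```

```bash

python3 -m pendant '[[[0,0,0],[0,0.002,0],-1],[[0,0,0],[0,0,0],-1]]'
python3 -m pendant '[[[0,0,0],[0,0.002,0],-1],[[0,0,0],[0,0,0],-1]]'
python3 -m pendant '[[[0,0,0],[0,0.002,0],-1],[[0,0,0],[0,0,0],-1]]'
python3 -m pendant '[[[0,0,0],[0,0.002,0],-1],[[0,0,0],[0,0,0],-1]]'
```

```text
time: 6.02
position: [0.564, 0.0334, 0.1974]
tool_rot: [-3.133, -0.143, -0.0]
ft_force: [-0.0, 7.9, -1.8]
grip_width: 1.002
time: 6.28
position: [0.564, 0.0331, 0.1973]
tool_rot: [-3.131, -0.145, -0.0]
ft_force: [-0.1, 11.0, -2.3]
grip_width: 0.999
time: 6.52
position: [0.5643, 0.0291, 0.1974]
tool_rot: [-3.134, -0.144, -0.0]
ft_force: [-0.1, 5.0, -0.8]
grip_width: 1.001
time: 6.78
position: [0.5649, 0.0223, 0.1975]
tool_rot: [3.137, 0.138, -0.0]
ft_force: [0.7, -0.6, 0.1]
grip_width: 0.999
```

```bash

python3 -m pendant '[[[0,0,0],[0,0.002,0],-1],[[0,0,0],[0,0,0],-1]]'
python3 -m pendant '[[[0,0,0],[0,0.002,0],-1],[[0,0,0],[0,0,0],-1]]'
python3 -m pendant '[[[0,0,0],[0,0.002,0],-1],[[0,0,0],[0,0,0],-1]]'
python3 -m pendant '[[[0,0,0],[0,0.002,0],-1],[[0,0,0],[0,0,0],-1]]'
python3 -m pendant '[[[0,0,0],[0,0.002,0],-1],[[0,0,0],[0,0,0],-1]]'
```

```text
time: 7.02
position: [0.565, 0.0204, 0.1975]
tool_rot: [3.138, 0.137, -0.0]
ft_force: [-0.1, -0.3, -0.0]
grip_width: 1.001
time: 7.28
position: [0.5651, 0.0199, 0.1975]
tool_rot: [-3.138, -0.139, 0.0]
ft_force: [-0.0, 1.7, 0.8]
grip_width: 0.999
time: 7.52
position: [0.5652, 0.0197, 0.1975]
tool_rot: [-3.136, -0.142, -0.0]
ft_force: [-0.1, 5.8, -0.2]
grip_width: 1.0
time: 7.78
position: [0.5652, 0.0195, 0.1974]
tool_rot: [-3.133, -0.144, -0.0]
ft_force: [0.1, 8.3, -1.4]
grip_width: 1.0
time: 8.02
position: [0.5653, 0.0192, 0.1973]
tool_rot: [-3.131, -0.145, -0.0]
ft_force: [0.7, 10.9, -2.0]
grip_width: 0.999
```

```bash

python3 -m pendant '[[[0,0,0],[0,0.002,0],-1],[[0,0,0],[0,0,0],-1]]'
python3 -m pendant '[[[0,0,0],[0,0.002,0],-1],[[0,0,0],[0,0,0],-1],[[0,0,0],[0,0,0],-1]]'
python3 -m pendant '[[[0,0,0],[0,0.002,0],-1],[[0,0,0],[0,0,0],-1]]'
python3 -m pendant '[[[0,0,0],[0,0.002,0],-1],[[0,0,0],[0,0,0],-1]]'
```

```text
time: 8.28
position: [0.5656, 0.0149, 0.1974]
tool_rot: [-3.135, -0.144, 0.0]
ft_force: [0.6, 5.1, -0.6]
grip_width: 1.001
time: 8.65
position: [0.5661, 0.0082, 0.1975]
tool_rot: [3.137, 0.137, -0.0]
ft_force: [0.0, -0.4, 0.8]
grip_width: 1.002
time: 8.9
position: [0.5662, 0.0068, 0.1975]
tool_rot: [3.138, 0.138, -0.0]
ft_force: [-1.0, -0.0, 0.1]
grip_width: 1.004
time: 9.15
position: [0.5663, 0.0059, 0.1975]
tool_rot: [-3.138, -0.139, 0.0]
ft_force: [-0.1, 1.5, -0.1]
grip_width: 0.999
```

```bash

python3 -m pendant '[[[0,0,0],[0,0.002,0],-1],[[0,0,0],[0,0,0],-1]]'
python3 -m pendant '[[[0,0,0],[0,0.002,0],-1],[[0,0,0],[0,0,0],-1],[[0,0,0],[0,0,0],-1]]'
python3 -m pendant '[[[0,0,0],[0,0.002,0],-1],[[0,0,0],[0,0,0],-1],[[0,0,0],[0,0,0],-1]]'
python3 - <<'E'
from h import *
s=monitor.get_state();print(gate(s['position']),s['ft_force'])
d=grab('wrist'); cv2.imwrite('pics/wrist4.png',d['color'][:,:,::-1])
E
```

```text
time: 9.4
position: [0.5664, 0.0058, 0.1974]
tool_rot: [-3.136, -0.142, 0.0]
ft_force: [-0.7, 4.8, -0.0]
grip_width: 1.0
time: 9.78
position: [0.5664, 0.0058, 0.1974]
tool_rot: [-3.133, -0.144, 0.0]
ft_force: [-1.0, 8.5, -0.4]
grip_width: 1.0
time: 10.15
position: [0.5665, 0.0057, 0.1973]
tool_rot: [-3.131, -0.146, 0.0]
ft_force: [-0.3, 11.1, -1.8]
grip_width: 1.003
[-0.00059519 -0.07430216] [-0.29427451 11.06244231 -1.76767399]
```

View pics/wrist4.png

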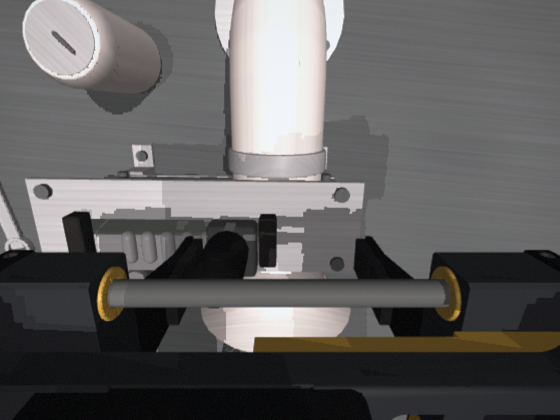

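The lever shoe at (232,245) sits against the shut stop at (267,240). An 11 N push against the stop no longer moves it. Next is the opening direction.

```bash

python3 -m pendant '[[[0,0,0],[0,-0.012,0],-1],[[0,0,0],[0,-0.012,0],-1],[[0,0,0],[0,-0.012,0],-1],[[0,0,0],[0,-0.012,0],-1],[[0,0,0],[0,-0.01,0],-1],[[0,0,0],[0,0,0],-1],[[0,0,0],[0,0,0],-1]]'
python3 - <<'E'
from h import *
s=monitor.get_state();print(gate(s['position']),s['ft_force'])
d=grab('wrist'); cv2.imwrite('pics/wrist5.png',d['color'][:,:,::-1])
E
```

```text
time: 11.08
position: [0.5618, 0.0567, 0.1975]
tool_rot: [3.138, 0.138, -0.0]
ft_force: [0.9, -0.0, 0.5]
grip_width: 0.997
[-0.00064084 -0.02302733] [ 0.89831325 -0.01147653  0.49140975]
```

View pics/wrist5.png

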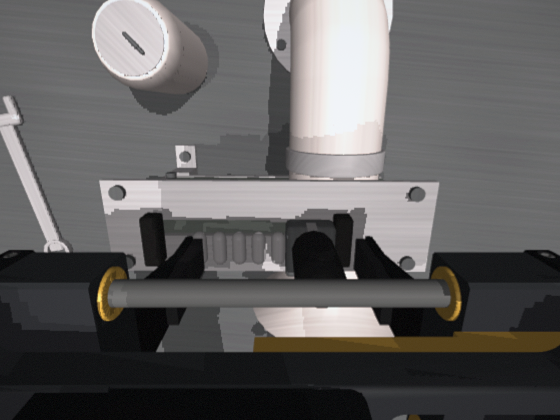

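The picture now shows the shoe (288–335, 235) touching the shut stop at 343, with five of the six ridges visible, so the lever is shut. I'll push it open in small steps.

```bash

python3 -m pendant '[[[0,0,0],[0,-0.004,0],-1],[[0,0,0],[0,-0.004,0],-1],[[0,0,0],[0,0,0],-1]]'
python3 -m pendant '[[[0,0,0],[0,-0.002,0],-1],[[0,0,0],[0,0,0],-1]]'
python3 -m pendant '[[[0,0,0],[0,-0.002,0],-1],[[0,0,0],[0,0,0],-1]]'
python3 -m pendant '[[[0,0,0],[0,-0.002,0],-1],[[0,0,0],[0,0,0],-1]]'
python3 -m pendant '[[[0,0,0],[0,-0.002,0],-1],[[0,0,0],[0,0,0],-1]]'
```

```text
time: 11.5
position: [0.561, 0.0659, 0.1976]
tool_rot: [-3.138, -0.14, -0.0]
ft_force: [0.4, -0.1, 0.4]
grip_width: 1.0
time: 11.75
position: [0.5609, 0.067, 0.1975]
tool_rot: [3.138, 0.139, -0.0]
ft_force: [0.5, -0.9, 0.6]
grip_width: 1.0
time: 12.0
position: [0.561, 0.0671, 0.1974]
tool_rot: [3.136, 0.136, -0.0]
ft_force: [0.0, -5.0, 0.1]
grip_width: 1.002
time: 12.25
position: [0.561, 0.0672, 0.1973]
tool_rot: [3.134, 0.134, -0.0]
ft_force: [0.7, -7.3, -0.2]
grip_width: 0.998
time: 12.5
position: [0.561, 0.0674, 0.1972]
tool_rot: [3.132, 0.132, -0.0]
ft_force: [1.4, -10.8, 0.1]
grip_width: 0.998
```

```bash

python3 -m pendant '[[[0,0,0],[0,-0.002,0],-1],[[0,0,0],[0,0,0],-1],[[0,0,0],[0,0,0],-1]]'
```

```text
time: 12.88
position: [0.5605, 0.0729, 0.1975]
tool_rot: [3.136, 0.135, 0.0]
ft_force: [0.4, -4.0, -0.4]
grip_width: 0.999
```

```bash

python3 -m pendant '[[[0,0,0],[0,-0.001,0],-1],[[0,0,0],[0,0,0],-1],[[0,0,0],[0,0,0],-1]]'
python3 -m pendant '[[[0,0,0],[0,-0.001,0],-1],[[0,0,0],[0,0,0],-1],[[0,0,0],[0,0,0],-1]]'
```

```text
time: 13.25
position: [0.5599, 0.0776, 0.1976]
tool_rot: [-3.137, -0.141, -0.0]
ft_force: [0.5, -0.1, 0.1]
grip_width: 0.999
time: 13.62
position: [0.56, 0.0773, 0.1975]
tool_rot: [-3.138, -0.139, 0.0]
ft_force: [-0.1, -0.0, 0.1]
grip_width: 1.001
```

```bash

python3 -m pendant '[[[0,0,0],[0,-0.003,0],-1],[[0,0,0],[0,0,0],-1]]'
python3 -m pendant '[[[0,0,0],[0,-0.002,0],-1],[[0,0,0],[0,0,0],-1]]'
python3 -m pendant '[[[0,0,0],[0,-0.002,0],-1],[[0,0,0],[0,0,0],-1]]'
python3 -m pendant '[[[0,0,0],[0,-0.002,0],-1],[[0,0,0],[0,0,0],-1]]'
```

```text
time: 13.88
position: [0.5596, 0.0806, 0.1975]
tool_rot: [-3.138, -0.14, 0.0]
ft_force: [0.1, -0.5, 0.7]
grip_width: 0.998
time: 14.12
position: [0.5597, 0.0811, 0.1975]
tool_rot: [3.137, 0.138, -0.0]
ft_force: [0.1, -3.3, -0.7]
grip_width: 1.007
time: 14.38
position: [0.5597, 0.0813, 0.1974]
tool_rot: [3.135, 0.135, -0.0]
ft_force: [-0.1, -6.0, -1.1]
grip_width: 0.998
time: 14.62
position: [0.5598, 0.0815, 0.1973]
tool_rot: [3.133, 0.133, -0.0]
ft_force: [0.8, -8.6, 0.8]
grip_width: 1.0
```

```bash

python3 -m pendant '[[[0,0,0],[0,-0.002,0],-1],[[0,0,0],[0,0,0],-1],[[0,0,0],[0,0,0],-1]]'
python3 -m pendant '[[[0,0,0],[0,-0.001,0],-1],[[0,0,0],[0,0,0],-1],[[0,0,0],[0,0,0],-1]]'
```

```text
time: 15.0
position: [0.5597, 0.083, 0.1973]
tool_rot: [3.133, 0.132, -0.0]
ft_force: [1.1, -9.0, 1.3]
grip_width: 1.0
time: 15.38
position: [0.5591, 0.0885, 0.1975]
tool_rot: [3.138, 0.137, 0.0]
ft_force: [0.5, -2.5, -0.3]
grip_width: 1.001
```

```bash

python3 -m pendant '[[[0,0,0],[0,-0.001,0],-1],[[0,0,0],[0,0,0],-1],[[0,0,0],[0,0,0],-1]]'
python3 -m pendant '[[[0,0,0],[0,0,0],-1]]'
```

```text
time: 15.75
position: [0.5587, 0.0911, 0.1975]
tool_rot: [-3.138, -0.141, 0.0]
ft_force: [-0.1, -1.0, 0.0]
grip_width: 0.996
time: 15.88
position: [0.5587, 0.0906, 0.1975]
tool_rot: [-3.138, -0.14, 0.0]
ft_force: [-0.0, -0.2, 0.6]
grip_width: 0.993
```

```bash

python3 -m pendant '[[[0,0,0],[0,-0.003,0],-1],[[0,0,0],[0,0,0],-1]]'
python3 -m pendant '[[[0,0,0],[0,-0.002,0],-1],[[0,0,0],[0,0,0],-1]]'
python3 -m pendant '[[[0,0,0],[0,-0.002,0],-1],[[0,0,0],[0,0,0],-1]]'
python3 - <<'E'
from h import *
s=monitor.get_state();print(gate(s['position']),s['ft_force'])
d=grab('wrist'); cv2.imwrite('pics/wrist6.png',d['color'][:,:,::-1])
E
```

```text
time: 16.12
position: [0.5585, 0.0936, 0.1975]
tool_rot: [-3.138, -0.14, -0.0]
ft_force: [-0.7, 0.0, 0.5]
grip_width: 0.999
time: 16.38
position: [0.5584, 0.0949, 0.1975]
tool_rot: [3.138, 0.139, -0.0]
ft_force: [0.3, -0.3, 0.7]
grip_width: 1.002
time: 16.62
position: [0.5584, 0.0952, 0.1974]
tool_rot: [3.136, 0.136, -0.0]
ft_force: [0.3, -5.1, 0.3]
grip_width: 1.0
[-0.00055218  0.01557789] [ 0.27986536 -5.06083343  0.30607375]
```

View pics/wrist6.png

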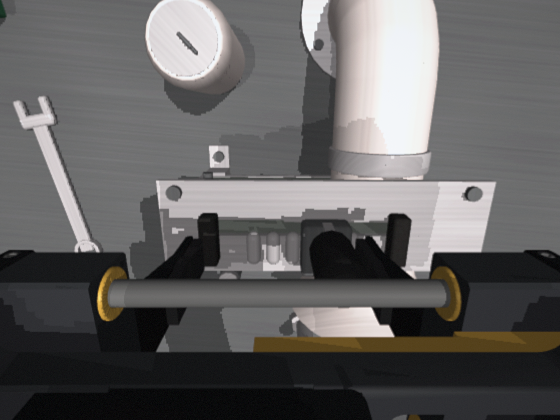

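Contact at 0.095 matches the second notch (28 mm), and the picture agrees. One more click to go, in finer steps.

```bash

python3 -m pendant '[[[0,0,0],[0,-0.002,0],-1],[[0,0,0],[0,0,0],-1]]'
python3 -m pendant '[[[0,0,0],[0,-0.001,0],-1],[[0,0,0],[0,0,0],-1],[[0,0,0],[0,0,0],-1]]'
python3 -m pendant '[[[0,0,0],[0,-0.001,0],-1],[[0,0,0],[0,0,0],-1],[[0,0,0],[0,0,0],-1]]'
```

```text
time: 16.92
position: [0.5585, 0.0954, 0.1973]
tool_rot: [3.134, 0.134, -0.0]
ft_force: [0.4, -7.4, 0.2]
grip_width: 0.996
time: 17.3
position: [0.5585, 0.0954, 0.1973]
tool_rot: [3.133, 0.133, -0.0]
ft_force: [0.5, -9.5, 0.2]
grip_width: 0.997
time: 17.68
position: [0.5586, 0.0955, 0.1972]
tool_rot: [3.132, 0.132, -0.001]
ft_force: [0.7, -11.2, 0.3]
grip_width: 1.001
```

```bash

python3 -m pendant '[[[0,0,0],[0,-0.001,0],-1],[[0,0,0],[0,0,0],-1],[[0,0,0],[0,0,0],-1],[[0,0,0],[0,0,0],-1]]'
```

```text
time: 18.18
position: [0.5584, 0.0978, 0.1973]
tool_rot: [3.134, 0.133, -0.0]
ft_force: [0.3, -8.3, -0.1]
grip_width: 1.003
```

```bash

python3 -m pendant '[[[0,0,0],[0,-0.001,0],-1],[[0,0,0],[0,0,0],-1],[[0,0,0],[0,0,0],-1],[[0,0,0],[0,0,0],-1]]'
```

```text
time: 18.68
position: [0.5574, 0.1047, 0.1976]
tool_rot: [-3.137, -0.141, -0.0]
ft_force: [0.2, 0.3, 0.8]
grip_width: 1.004
```

The third jump happened with no force left on the tool. I'll back off to centre the knob between the fingers, lift clear and check.

```bash

python3 -m pendant '[[[0,0,0],[0,0.013,0],-1],[[0,0,0],[0,0.013,0],-1],[[0,0,0],[0,0,0],-1],[[0,0,0],[0,0,0],-1]]'
python3 - <<'E'
from h import *
s=monitor.get_state();print(gate(s['position']),s['ft_force'])
d=grab('wrist'); cv2.imwrite('pics/wrist7.png',d['color'][:,:,::-1])
E
```

```text
time: 19.18
position: [0.56, 0.0772, 0.1975]
tool_rot: [-3.138, -0.138, 0.0]
ft_force: [-0.5, -0.1, -0.5]
grip_width: 1.004
[-0.00065542 -0.00247579] [-0.50571835 -0.06310317 -0.46098568]
```

View pics/wrist7.png

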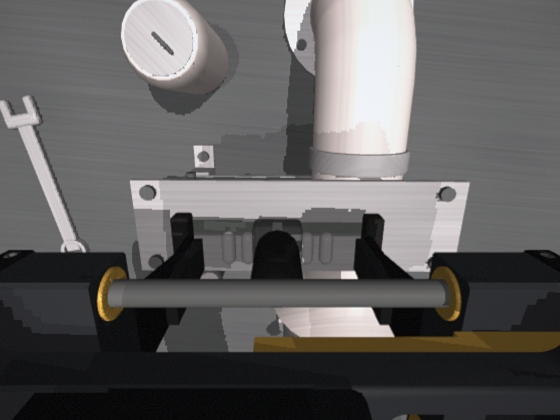

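The shoe (277,235) sits midway between the stops (182 and 372) with two ridges showing on each side. That is the third notch from shut, so I'll lift straight up.

```bash

python3 -m pendant '[[[0,0,0],[0,0,-0.03],-1],[[0,0,0],[0,0,-0.04],-1],[[0,0,0],[0,0,-0.05],-1],[[0,0,0],[0,0,-0.04],-1],[[0,0,0],[0,0,0],-1]]'
python3 -m pendant '[[[0,0,0],[-0.03,0.05,0],-1],[[0,0,0],[-0.03,0.05,0],-1],[[0,0,0],[0,0,0],-1],[[0,0,0],[0,0,0],-1]]'
python3 - <<'E'
from h import *
for n in ['wrist','side','scene']:
    o=load(n) if n!='wrist' else None
    d=grab(n)
    cv2.imwrite(f'pics/{n}8.png',d['color'][:,:,::-1])
    if n=='side':
        for nm,u,v in [('boltA',293,220),('can',187,203),('spR',275,331),('spL',195,328)]: print(nm,pt(d,u,v).round(4))
d=load('wrist')
P=cloud(d,(100,460,60,250)); G=np.stack([(P[:,:2]-G0)@XG,(P[:,:2]-G0)@YG,P[:,2]],1); G=G[(np.abs(G[:,0])<.05)&(np.abs(G[:,1])<.13)]
kt=G[(G[:,2]>.229)&(G[:,2]<.24)]; print('knob',kt.min(0).round(4),kt.max(0).round(4))
sh=G[(G[:,2]>.175)&(G[:,2]<.182)]; print('shoe',sh.min(0).round(4),sh.max(0).round(4))
s=monitor.get_state(); print(s['position'],s['time'],s['ft_force'])
E
```

```text
time: 19.85
position: [0.5613, 0.0786, 0.3612]
tool_rot: [-3.138, -0.141, -0.01]
ft_force: [-0.2, 0.4, 0.5]
grip_width: 0.998
time: 20.35
position: [0.5089, -0.027, 0.3569]
tool_rot: [-3.138, -0.139, 0.001]
ft_force: [0.7, 0.2, -0.7]
grip_width: 1.0
boltA [0.4754 0.1413 0.0999]
can [0.6762 0.1722 0.115 ]
spR [0.4544 0.3242 0.0049]
spL [0.5905 0.3607 0.0054]
knob [-0.0133 -0.0121  0.229 ] [0.0099 0.0098 0.2367]
shoe [-0.0271 -0.0167  0.175 ] [0.0091 0.015  0.1803]
[ 0.50930934 -0.02590874  0.35720243] 20.5 [0.38069535 0.68999054 0.03282415]
```

View pics/wrist8.png

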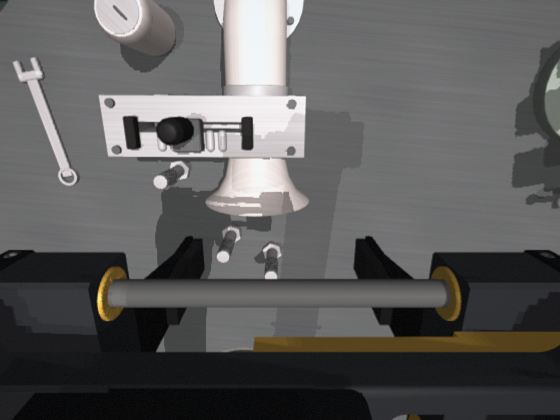

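View pics/side8.png

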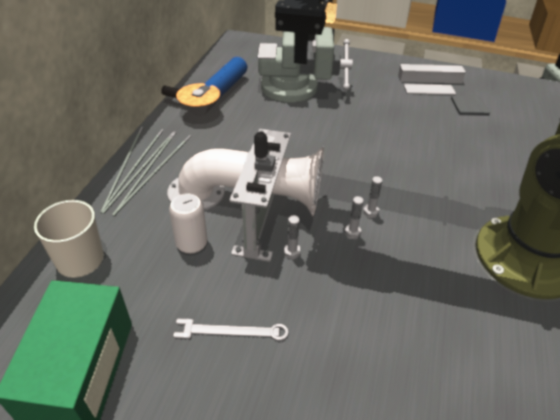

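The shoe spans y -16.7 to +15.0 mm, so its centre is at about -1 mm and the damper at about 41 mm. The wrist view shows it at (186,133) between the stops. The can, bolt and spanner are unmoved at their earlier pixels. The robot is clear, so I'm handing in.

```bash
python3 -c "
from bench import order
print(order.close_job())"
```

```text
the job is handed in; nothing more can be done
None
```

The gate lever is in the third notch from shut, and I have handed the job in at about 20.5 s of the 50 s allowed. `close_job` gives no verdict, so this rests on my own checks.

- **Pushing:** I kept the fingers fully open around the knob and never gripped it. One finger pushed the lever from the second notch back to the shut stop, where I held it at about 11 N. The other finger then pushed it open three clicks in 1–2 mm steps. The highest tool force I read was about 11 N.
- **Lever position:** After backing off and lifting clear, the wrist camera put the lever about 41 mm from shut, against a target of 42 ± 3 mm. Two ridges showed on each side of the shoe, which fits the third notch.
- **Can, bolt and spanner:** All three are within about 2 mm of where they started, which is within camera noise, and both can and bolt are still standing.
- **One disagreement:** My first estimate of the gate's origin was about 2 mm off along the slot. I corrected it from the close wrist view before touching the lever, and no final check failed.

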